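# Clear the dial gauge and hold the index plunger back

## Robot

A 6-joint arm with a two-finger parallel gripper is mounted at the origin on a cart in front of the work surface, level with it; the furniture and walls round the work are solid. World frame = base frame: x ahead of the robot, y to its left, z up, the work surface at z = 0. Lengths are in mm, angles in rad, forces in N, time in s.
With the tool pointing down it reaches from about 300 to 775 mm from the base axis. Payload 14.6 kg.
Tool frame: the origin (TCP) lies on the centre line of the jaws, within the pads' length; the fingertips stand 22 mm ahead of it and the grasp point (between the pads) lies 3 mm ahead of it (manip.tcp_to_tips is the distance from the TCP to the fingertips, in mm); z points along the fingers, y is the direction in which the jaws open and shut (so a half turn about z gives the same grasp; the last joint's range is limited). The gripper opens to 94 mm and grips with 3 to 60 N. Pads are 16 mm wide; open, the fingers measure 119 mm over their backs; the gripper's body (75 mm by 177 mm) begins 78 mm behind the grasp point.
Start: joints at [-1.212, 0.3, 1.521, -0, 1.321, -0.067], TCP at [227.169, -500.883, 227.446] pointing down, gripper open.
Joint ranges: [-3.03, 3.03], [-0.79, 2.21], [0.23, 2.52], [-1.04, 4.18], [0, 3.07], [-2.55, 2.55]. Speed limits (rad/s): [2.22, 2.22, 2.57, 3.14, 3.14, 3.14].

## Interface

Orientations are given as [roll, pitch, yaw] about the fixed x, y, z axes, in that order (R = Rz(yaw) Ry(pitch) Rx(roll)).
In Python, from cell import manip, vision, workorder gives the robot as it stands.
- The arm moves only by the tool carry_out, never from a script. Its argument "deltas" is a list of rows, each a list of 3 entries, a list of its own where there are three numbers: the shift along the tool's x, y, z in cm, then the turn about the tool's z in degrees, then the opening, from 0 (shut) to 1 (fully open). A call has 1 to 20 rows; each row shifts and turns the commanded pose from where the row before left it, along the tool's axes as they then stand; what a row does not reach is not made up. A row lasts 1/12 s, in which the tool goes at most 41.7 mm and 7.16 degrees, less where a joint would pass 70% of its speed; a pose out of reach is approached as far as the arm can. A call with a gripper value outside its range is refused whole. The fingers move at their own pace and stop on an object; "grip_force" is the grip in N (left out, the last holds). Time passes only in rows, so rows that do not move let the fingers close. It gives the time, the measured TCP pose, the force and the opening at its end, in the units of the state.
- manip.read_state(): the state, without advancing time (a new reading comes with each control period).
- vision.camera(name): name is "scene" or "top"; returns (picture, depth): 384x512x3 uint8, red, green, blue; 384x512 float32, mm along the optical axis (not along the pixel's ray), 0 where there is no reading.
- vision.calibration(name): a dict with "mtx" (3x3 intrinsics, pixels), "eye" and "orientation" of the camera in the world. Camera axes: x right, y down, z forward; pixel columns grow to the right and rows downward; lengths in mm; the calibration is good to about 2 mm. A picture is of the moment at which its call begins. calibration takes no time and is no camera call.
- workorder.sign_off(): hands the job in, once; it reports no verdict.
The state is a dict: "clock": time; "joints": joint angles; "qd": joint speeds; "effort": joint torques, N m; "eef_pos": TCP position; "eef_rot": TCP orientation; "wrist_force": force on the tool from outside, world axes, zero at the start; "moment": the same for the moment, N m; "finger_gap": finger opening in mm.
Only numpy, scipy, OpenCV 4.12 (cv2) and the standard library are available. Lean on these libraries where they do the work, as an engineer would, in place of code of your own. Each camera call takes 0.05 s, during which the arm holds its last target.

## Task

A gearbox gear is clamped on the indexing fixture and a dial gauge on a magnetic stand rests against its teeth. First swing the gauge's stiff arm about a quarter turn away from the gear and let go of it, so that it stays there; then take the spring-loaded index plunger by its black knob, pull it straight out as far as it goes and finish while still holding it fully back, so that I can turn the gear to its next station. Do not turn the gear yourself, and leave the other things on the bench where they are.

Things in the scene. Friction and masses are not known exactly. Their poses are not given: they have to be found in the camera images.
- swing_pivot (a point): Vertical hinge axis of the gauge's arm, at the height of the arm's rod (88 mm over the bench): the top of the 12 mm post on the dark steel magnetic stand (58 x 50 x 50 mm block, the post in its middle; the post ends 106 mm over the bench, its aluminium clamp collar is 26 mm across). The stand does not move.
- rod_grip (a point): Middle of the bare length of the arm's rod: a level bright steel rod of 10 mm diameter, its axis 88 mm over the bench; this point is 58 mm from the hinge axis. Its x axis points along the rod from the post to the gauge, z up. The rod is bare from 13 to 95 mm from the hinge axis. Pinch it from above across its x axis, or push it.
- gauge_rod: The rod with the dial gauge on its end, one rigid piece; origin on the hinge axis at the rod's height, x along the rod. The round gauge is 59 mm across and lies face up, its centre 125 mm from the hinge axis, its top 124 mm over the bench; its stem and feeler stick out 70 mm from its centre at right angles to the rod, towards the gear.
- gauge_arm (a joint): Angle of the gauge's arm (rad): 0 with the feeler against the gear, growing anticlockwise seen from above as the gauge swings away from the gear, stop at 1.9. Stiff hinge (0.25 N m, about 4.5 N at rod_grip): it stays where it is left.
- knob_grip (a point): Middle of the grip of the black ribbed plunger knob: a level cylinder 25 mm in diameter and 25 mm long (about 12 mm either side of this point), its axis 61 mm over the bench. Its x axis points level, straight out of the fixture: the direction to pull; z is up. Pinch it from above across its x axis.
- plunger_knob: The same knob, same origin and axes. At its outer end is a lip of 30 mm diameter, 6 mm thick, with a red dot. On its inner side, 14 mm from the origin when seated, a hexagon nut and steel sleeve (23 mm across) stand in the grey bracket (36 mm wide).
- plunger (a joint): How far the plunger is pulled (m): 0 with its pin seated 8 mm deep in the index plate's hole, 0.014 against its end stop, fully back. Its spring draws it back in, with 5 N when seated and 12 N when fully back; it does not latch.
- seat_hole (a point): Mouth of the hole in the rim of the index plate (steel disc, 124 mm across, 52 to 70 mm over the bench) in which the pin sits; its direction from the fixture's axis is the pull direction.
- index_plate (a joint): Turn of the index plate and gear (rad), 0 at the start; locked by the seated pin, held only by friction when the pin is out.
- index_fixture: The bolted-down grey indexing fixture; origin on the bench, on the vertical axis of its spindle, round foot 160 mm across. The gear (95 mm across its teeth, which lie 105 to 117 mm over the bench) is clamped on top; the stud's nut ends 180 mm over the bench.
- oil_can: Bystander: red oiler with a bent brass spout, 64 x 68 x 177 mm, at the back; origin under its centre.
- feeler_gauge: Bystander: feeler gauge lying flat, 49 x 109 x 10 mm; origin under its centre.

How it is judged:
By the outcome, as a careful person would: the job done as asked, in the order asked, and still so for the second after the job is handed in, while the arm keeps its last pose, push and grip.
It also fails if it takes over 51 s, if anything falls off the work surface, if the arm or the gripper's body presses on something with over 40 N, if the wrist force passes 120 N, or if a joint passes its speed limit or range.

## Working session

There is one attempt and no reset: what is moved stays moved. The work goes in short steps, Python scripts to look and compute and a tool call to move; the robot and the scene stay as the last step left them, time stands still between calls to the robot, and variables do not carry over. Pictures are saved under pics/ and viewed, and the job is handed in when it is done.

Besides the shell and the picture viewer there is one more tool, called after "Call:" by a JSON object that holds its "api" and its "payload", one argument or row to a line. carry_out: Moves the arm, as the interface text tells. Its arguments: {"type":"object","properties":{"deltas":{"type":"array","items":{"type":"array"}},"grip_force":{"type":"number"}},"required":["deltas"]}

```bash
mkdir -p pics; ls
python3 - <<'E'
from cell import manip, vision, workorder
import cv2, numpy as np
print(manip.read_state())
for n in("scene","top"):
    p,d=vision.camera(n); cv2.imwrite(f"pics/{n}0.png",p[:,:,::-1]); np.savez(f"{n}0.npz",p=p,d=d); print(vision.calibration(n))
E
```

```text
pics
{'clock': 0.0, 'joints': array([-1.21159719e+00,  3.00479715e-01,  1.52156962e+00,  9.71817305e-06,
        1.32071111e+00, -6.66249846e-02]), 'qd': array([-0.0002453 , -0.00023668,  0.0004011 ,  0.00114827,  0.00191657,
       -0.00025812]), 'effort': array([ 9.02456650e-04, -5.31800187e+01, -3.52731121e+01,  7.08153960e-02,
        2.45103403e-02, -1.09501605e-04]), 'eef_pos': array([ 227.09320752, -500.66900807,  226.88644016]), 'eef_rot': array([-3.14042807e+00, -8.71391029e-05,  4.25821661e-01]), 'wrist_force': array([-0.14496326, -0.67654179,  0.24041243]), 'moment': array([-0.01217619,  0.01430437, -0.01059201]), 'finger_gap': 93.77599336988598}
{'mtx': array([[366.03883167,   0.        , 248.73120976],
       [  0.        , 366.03883167, 193.90627856],
       [  0.        ,   0.        ,   1.        ]]), 'eye': array([-37.0699562 , 670.75516953, 597.89444218]), 'orientation': array([-2.11102864, -0.00576652, -2.3339775 ])}
{'mtx': array([[417.10843508,   0.        , 263.79075876],
       [  0.        , 417.10843508, 193.1436607 ],
       [  0.        ,   0.        ,   1.        ]]), 'eye': array([ 460.46183301,   49.14115699, 1183.03761012]), 'orientation': array([-3.0355222 , -0.00461443, -1.56712198])}
```

View pics/scene0.png

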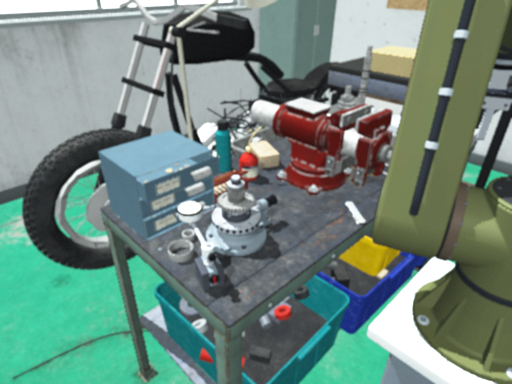

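View pics/top0.png

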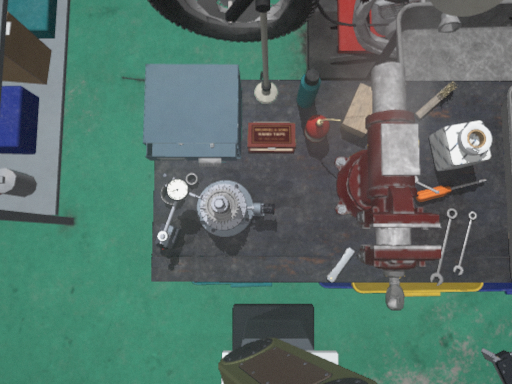

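```bash
cat > h.py <<'E'
import numpy as np, cv2
from scipy.spatial.transform import Rotation as R
from cell import vision
def rot(n): return R.from_euler('xyz',vision.calibration(n)['orientation']).as_matrix()
def ray(n,u,v,z):
    c=vision.calibration(n); d=rot(n)@np.linalg.inv(c['mtx'])@np.array([u,v,1.]); e=c['eye']
    return e+d*(z-e[2])/d[2]
def proj(n,P):
    c=vision.calibration(n); q=c['mtx']@(rot(n).T@(np.atleast_2d(P)-c['eye']).T); return (q[:2]/q[2]).T
def cloud(n,d):
    c=vision.calibration(n); v,u=np.mgrid[:384,:512]; p=np.stack([u,v,np.ones_like(u)],-1)@np.linalg.inv(c['mtx']).T*d[...,None]
    return p@rot(n).T+c['eye']
E
python3 - <<'E'
import numpy as np,cv2
a=np.load('top0.npz')['p'][150:260,140:300,::-1]; cv2.imwrite('pics/topz.png',cv2.resize(a,None,fx=5,fy=5,interpolation=cv2.INTER_CUBIC))
a=np.load('scene0.npz')['p'][165:295,150:300,::-1]; cv2.imwrite('pics/scz.png',cv2.resize(a,None,fx=4.5,fy=4.5,interpolation=cv2.INTER_CUBIC))
E
```

```text
(no output)
```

View pics/topz.png

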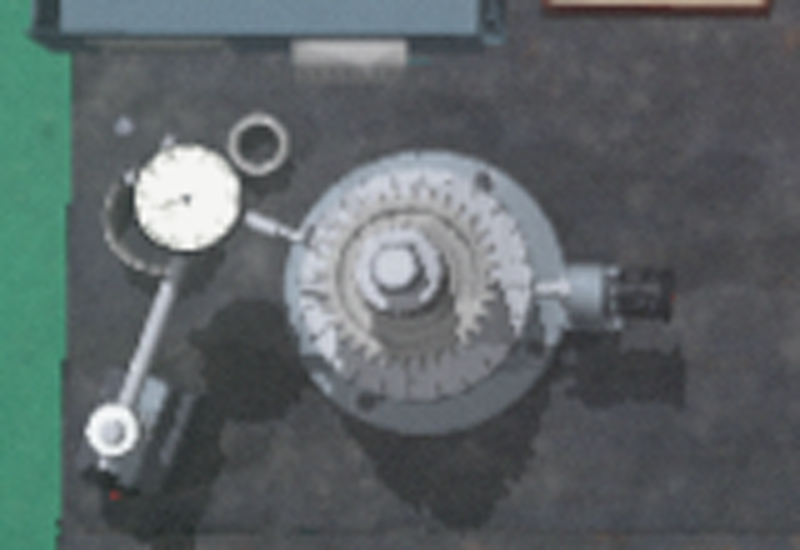

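View pics/scz.png

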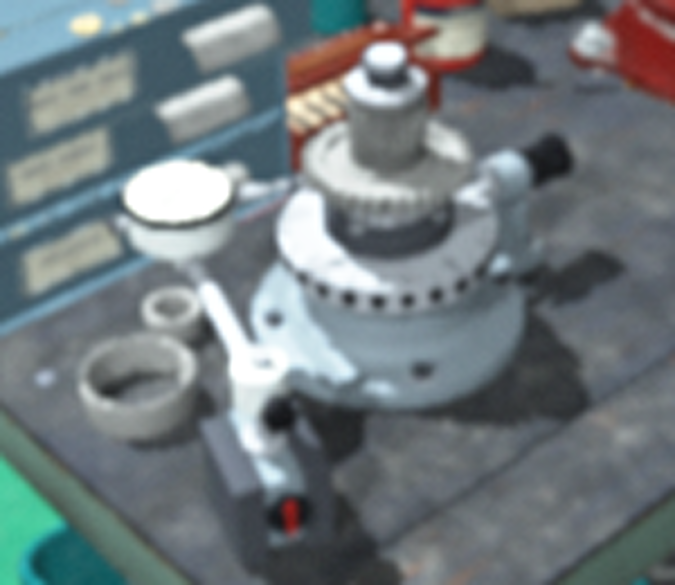

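Run:
```python
from h import *
T=np.load('top0.npz');S=np.load('scene0.npz')
C=cloud('top',T['d']);CS=cloud('scene',S['d'])
f=lambda X,Y:((X+.5)/5-.5+140,(Y+.5)/5-.5+150)
g=lambda X,Y:((X+.5)/4.5-.5+150,(Y+.5)/4.5-.5+165)
def show(nm,a,b,z): print(nm,ray('top',*f(*a),z).round(1),ray('scene',*g(*b),z).round(1) if b else '')
show('post',(112,431),(262,362),106)
show('dial',(188,196),(178,192),124)
show('nut',(396,265),(386,57),180)
show('knob red', (673,295),None,61)
# dial mask
p=T['p'].astype(int)
for nm,b in(('dial',(180,205,160,195)),('post',(225,245,155,170))):
    m=np.zeros((384,512),np.uint8); r0,r1,c0,c1=b; m[r0:r1,c0:c1]=(p[r0:r1,c0:c1].min(2)>185)*255
    n,l,s,c=cv2.connectedComponentsWithStats(m); i=1+s[1:,4].argmax(); print(nm,s[i],c[i],ray('top',*c[i],124 if nm=='dial' else 106).round(1))
print('top depth knob rows 203..216, cols 255..278 z');print(C[203:217,253:278:2,2].round(0).astype(int))
# knob points from both clouds
for n,c,im in(('top',C,p),('scene',CS,S['p'].astype(int))):
    w=(abs(c[...,0]-440)<60)&(c[...,1]<-10)&(c[...,1]>-110)&(c[...,2]>56)&(c[...,2]<85)
    dk=w&(im.max(2)<70); q=c[dk]; print(n,w.sum(),len(q),q.min(0).round(1),q.max(0).round(1),q.mean(0).round(1))
```

```text
post [464.  305.4 106. ] [460.8 310.4 106. ]
dial [583.5 265.8 124. ] [584.1 268.1 124. ]
nut [543.9 153.3 180. ] [542.8 157.1 180. ]
knob red [538.2  16.2  61. ] 
dial [167 180  21  20 313] [176.89776358 189.13099042] [582.6 266.6 124. ]
post [157 231  10  10  67] [161.7761194  235.37313433] [465.1 306.  106. ]
top depth knob rows 203..216, cols 255..278 z
[[  69   71   63   66    0    1    0   -3    4    4    2 1183   -2]
 [  70   74   68   72   14   66   66   67   61   -1   69   -4    1]
 [  76   76   74   73   68   70   69   68   67   67   72    4    1]
 [  74   75   77   75   69   71   71   73   68   69   77    1    0]
 [  77   78   76   75   72   71   68   74   72   75   76    1    1]
 [  80   74   73   80   72   71   74   74   70   77   76   -3   -4]
 [  76   75   76   81   71   74   75   72   74   75   71   -3   -5]
 [  77   72   73   74   69   74   72   74   70   72   75   -2    2]
 [  72   74   77   71   69   70   73   74   70   69   76    0    0]
 [  71   72   68   70   71   70   64   67   67   65   74    2    1]
 [  65   70   65   66   18   59   64   69   65   68   71    0    4]
 [  15   42   44   47   20   10   -2   -2    2    3   68   -3   -1]
 [  15   16   17   14   10   17    2   -1   -1    2    2    0   -3]
 [   3    4    4    9   14    6    1    1   -1   -2    3   -4    3]]Traceback (most recent call last):
  File "<stdin>", line 20, in <module>
    return umr_minimum(a, axis, None, out, keepdims, initial, where)
ValueError: zero-size array to reduction operation minimum which has no identity
```

Run:
```python
from h import *
T=np.load('top0.npz');S=np.load('scene0.npz')
C=cloud('top',T['d']);CS=cloud('scene',S['d'])
for r in range(203,217): print(r,' '.join('%3d'%x for x in T['p'][r,250:280].max(1)), )
for n,c,im in(('top',C,T['p'].astype(int)),('scene',CS,S['p'].astype(int))):
    w=(abs(c[...,0]-540)<40)&(c[...,1]<60)&(c[...,1]>-10)&(c[...,2]>50)&(c[...,2]<85)
    q=c[w]; print(n,len(q))
    for y in range(-6,60,4):
        s=q[(q[:,1]>=y)&(q[:,1]<y+4)]
        if len(s)>3: print(y,len(s),s.min(0).round(0),s.max(0).round(0),((s[:,0].min()+s[:,0].max())/2).round(1))
```

```text
203 159 158 150 129 137 142 140 138 140 135 115 111 124 110  86  80  76  76  72  70  71  75  74  68  69  74  77  76  75  77
204 154 162 165 156 163 166 168 168 166 165 139 137 158 126  73  73  79  77  66  61  68  66  61  56  62  74  77  73  74  73
205 154 162 179 168 177 180 185 183 179 175 133 103 106  83  58  73  79  80  64  60  74  64  60  60  62  72  73  77  72  76
206 177 188 199 194 183 188 188 186 182 184 135 108  94  86  72  72  80  77  73  75  77  74  64  64  62  70  75  75  74  74
207 202 204 204 200 174 176 181 185 181 180 136 101 115  99  88  92  93  86  88  96  94  90  67  63  64  75  75  76  77  78
208 154 151 182 179 167 166 169 170 171 178 126  97 121  92  80  78  75  68  75  80  82  85  67  59  70  77  78  83  85  89
209 128 127 134 130 146 156 156 159 161 163 119  87  92  72  64  61  65  70  71  66  67  73  62  63  81  89  87  86  89  90
210 155 147 115 122 135 139 142 142 148 146 109  81 102  80  58  59  61  74  82  67  76  65  58  58  79  87  89  91  87  89
211 155 162 134 111 112 119 123 126 128 132  95  73 107  80  64  61  62  67  62  59  75  61  57  54  72  93 
[... 915 characters left out ...]
37.9
42 10 [526.  44.  63.] [550.  44.  74.] 538.2
46 14 [526.  46.  59.] [550.  49.  74.] 538.2
50 8 [528.  52.  68.] [547.  52.  72.] 537.7
54 20 [526.  54.  64.] [553.  57.  81.] 539.3
58 11 [526.  60.  68.] [553.  60.  77.] 539.1
scene 112
18 11 [528.  19.  53.] [551.  22.  77.] 539.8
22 19 [527.  22.  53.] [546.  26.  77.] 536.6
26 6 [529.  27.  60.] [542.  29.  74.] 535.5
30 13 [528.  30.  54.] [549.  34.  76.] 538.8
34 11 [529.  34.  57.] [544.  38.  74.] 536.3
38 10 [530.  38.  61.] [548.  42.  75.] 539.0
42 12 [530.  42.  52.] [545.  45.  75.] 537.7
46 14 [530.  46.  61.] [550.  49.  75.] 539.9
54 7 [528.  54.  60.] [541.  57.  77.] 534.6
58 6 [527.  59.  65.] [542.  60.  77.] 534.6
```

Run:
```python
from h import *
T=np.load('top0.npz');C=cloud('top',T['d'])
# max heights on a coarse grid
for x in range(250,700,50):
    o=[]
    for y in range(-500,500,50):
        w=(C[...,0]>=x)&(C[...,0]<x+50)&(C[...,1]>=y)&(C[...,1]<y+50)&(T['d']>0); o.append('%4d'%(np.percentile(C[w][:,2],98) if w.sum()>3 else -999))
    print(x,' '.join(o))
yaw=-18.7
t=lambda d,yaw:(d[0]*np.cos(np.radians(yaw))+d[1]*np.sin(np.radians(yaw)), d[0]*np.sin(np.radians(yaw))-d[1]*np.cos(np.radians(yaw)),-d[2])
print(t(np.array([518.6-227.1,288.4+500.7,0]),-18.7))
```

```text
250  -98  -97  -98  -97  183 -102 -256 -999  625  581 -255 -255 -253 -259 -999 -999 -999 -798 -793 -795
300    4    8    4    3  190  258    8   11    5    4    4    3    4    5    3    4    4    4 -999 -999
350    6    8    4  213  218  211   11   10    4    4    4    4    5    4    4    4    4    3 -999 -999
400    8    3    3  269  269  268  267    5    4    4    5    4    4    4    4   51   96    4 -999 -999
450    7    5    4  269  269  268  266    4    5    5    5   13   74  109   14   99  106    3 -999 -999
500   10    5 -999  267  267  267  266    5    5    4   75   78  178  181   73   94    4    5 -999 -999
550   31   74   71  215  247  238   68    4    4    4   62   70  164  176  125  126  111    3 -999 -999
600   25   20   83  244  244  243   69    4    4    4    4    4   67  166  165  125    4    3 -999 -999
650  134  106 -999  243  244  243   46    4    4    3    4    5  191  192  193  192  192    3 -999 -999
(np.float64(23.116085091810277), np.float64(-840.902316925116), np.float64(-0.0))
```

Call:
{"api": "carry_out", "payload": {
  "deltas": [
    [[0, 0, -2], 6.15, 1],
    [[0, 0, -2], 6.15, 1],
    [[0, 0, -2], 6.15, 1],
    [[0, 0, -2], 6.15, 1],
    [[0, 0, -2], 6.15, 1],
    [[0, 0, -2], 6.15, 1],
    [[0, 0, 0], 6.2, 1],
    [[0.1, -3, 0], 0, 0.6],
    [[0.1, -3, 0], 0, 0.6],
    [[0.1, -3, 0], 0, 0.6],
    [[0.1, -3, 0], 0, 0.6],
    [[0.1, -3, 0], 0, 0.6],
    [[0.1, -3, 0], 0, 0.6],
    [[0.1, -3, 0], 0, 0.6],
    [[0.1, -3, 0], 0, 0.6],
    [[0.1, -3, 0], 0, 0.6],
    [[0.1, -3, 0], 0, 0.6],
    [[0.1, -3, 0], 0, 0.6],
    [[0.1, -3, 0], 0, 0.6]
  ]
}}

```text
clock: 1.68
eef_pos: [354.1, -162.3, 347.3]
eef_rot: [-3.142, 0.0, -0.327]
wrist_force: [0.1, 0.2, -0.0]
finger_gap: 56.4
```

Call:
{"api": "carry_out", "payload": {
  "deltas": [
    [[0.1, -3, 0], 0, 0.5],
    [[0.1, -3, 0], 0, 0.5],
    [[0.1, -3, 0], 0, 0.5],
    [[0.1, -3, 0], 0, 0.5],
    [[0.1, -3, 0], 0, 0.5],
    [[0.1, -3, 0], 0, 0.5],
    [[0.1, -3, 0], 0, 0.5],
    [[0.1, -3, 0], 0, 0.5],
    [[0.1, -3, 0], 0, 0.5],
    [[0.1, -3, 0], 0, 0.5],
    [[0.1, -3, 0], 0, 0.5],
    [[0, -3, 0], 0, 0.5],
    [[0, -3, 0], 0, 0.5],
    [[0, -3, 0], 0, 0.5],
    [[0, -3, 0], 0, 0.5],
    [[0, -3, 0], 0, 0.5],
    [[0, 0, 0], 0, 0.5],
    [[0, 0, 0], 0, 0.5]
  ]
}}

```text
clock: 3.18
eef_pos: [518.2, 288.3, 346.2]
eef_rot: [3.14, 0.001, -0.325]
wrist_force: [0.4, -0.7, 1.3]
finger_gap: 47.1
```

Run:
```python
from h import *
from cell import manip
s=manip.read_state(); print(s['joints'].round(3),s['eef_pos'].round(1),s['eef_rot'].round(3))
p,d=vision.camera('scene'); a=p[100:300,100:340,::-1]; cv2.imwrite('pics/s1.png',cv2.resize(a,None,fx=3,fy=3,interpolation=cv2.INTER_CUBIC))
```

```text
[ 0.446  0.346  1.191 -0.     1.607  2.341] [518.2 288.3 346.2] [ 3.14e+00  1.00e-03 -3.25e-01]
```

View pics/s1.png

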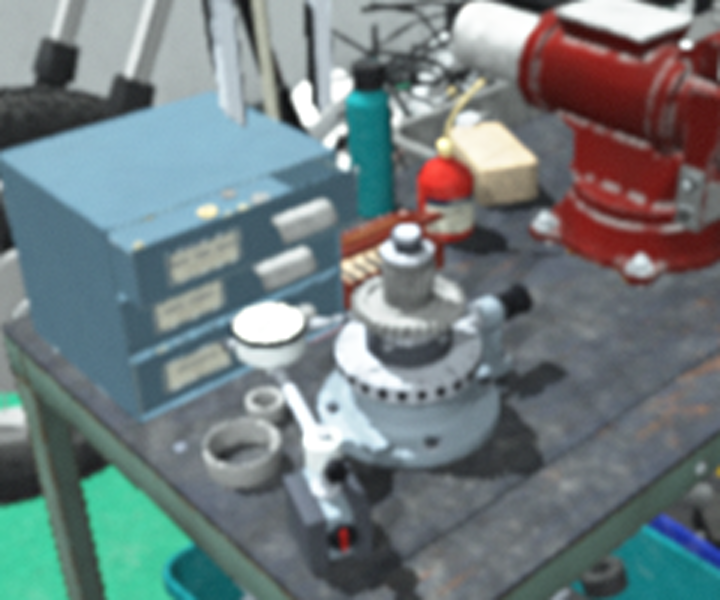

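Call:
{"api": "carry_out", "payload": {
  "deltas": [
    [[0, 0, 2.5], 0, 0.5],
    [[0, 0, 2.5], 0, 0.5],
    [[0, 0, 2.5], 0, 0.5],
    [[0, 0, 2.5], 0, 0.5],
    [[0, 0, 2.5], 0, 0.5],
    [[0, 0, 2.5], 0, 0.5],
    [[0, 0, 2.5], 0, 0.5],
    [[0, 0, 2], 0, 0.5],
    [[0, 0, 2], 0, 0.5],
    [[0, 0, 1.5], 0, 0.5],
    [[0, 0, 1.5], 0, 0.5],
    [[0, 0, 1.1], 0, 0.5],
    [[0, 0, 0], 0, 0.5]
  ],
  "grip_force": 15
}}

```text
clock: 4.32
eef_pos: [517.5, 286.2, 89.7]
eef_rot: [3.14, 0.002, -0.327]
wrist_force: [-0.2, -0.5, 0.1]
finger_gap: 47.3
```

Run:
```python
from h import *
p,d=vision.camera('scene'); a=p[150:290,140:300,::-1]; cv2.imwrite('pics/s2.png',cv2.resize(a,None,fx=4,fy=4,interpolation=cv2.INTER_CUBIC))
```

```text
(no output)
```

View pics/s2.png

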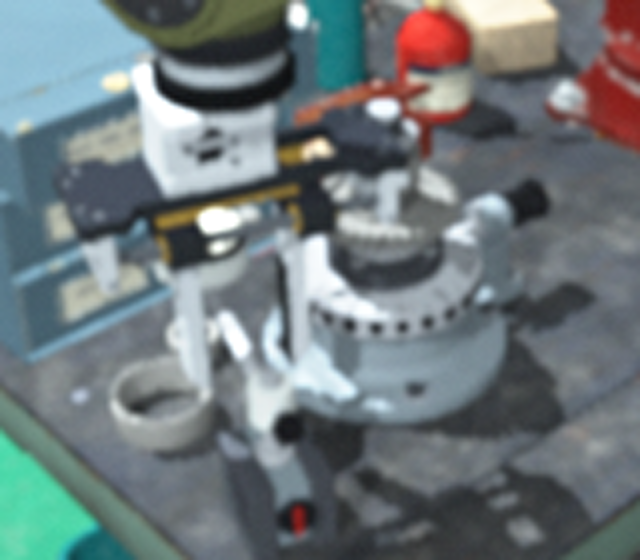

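The open fingers straddle the rod: one finger is at about (190,330) and the other at (298,300) in the zoom, with the rod between them at (235,335). I'll close on it.

Call:
{"api": "carry_out", "payload": {
  "deltas": [
    [[0, 0, 0], 0, 0.3],
    [[0, 0, 0], 0, 0.2],
    [[0, 0, 0], 0, 0.1],
    [[0, 0, 0], 0, 0],
    [[0, 0, 0], 0, 0],
    [[0, 0, 0], 0, 0],
    [[0, 0, 0], 0, 0],
    [[0, 0, 0], 0, 0],
    [[0, 0, 0], 0, 0]
  ],
  "grip_force": 15
}}

```text
clock: 5.12
eef_pos: [518.9, 288.9, 91.8]
eef_rot: [-3.138, -0.001, -0.326]
wrist_force: [4.7, 11.5, -3.5]
finger_gap: 9.4
```

Call:
{"api": "carry_out", "payload": {
  "deltas": [
    [[-0.018, -0.455, 0], -4.5, 0],
    [[-0.018, -0.455, 0], -4.5, 0],
    [[-0.018, -0.455, 0], -4.5, 0],
    [[-0.018, -0.455, 0], -4.5, 0]
  ]
}}

```text
clock: 5.45
eef_pos: [522.0, 305.2, 91.8]
eef_rot: [3.141, -0.001, -0.009]
wrist_force: [3.2, -2.9, 1.1]
finger_gap: 9.7
```

Call:
{"api": "carry_out", "payload": {
  "deltas": [
    [[-0.018, -0.455, 0], -4.5, 0],
    [[-0.018, -0.455, 0], -4.5, 0],
    [[-0.018, -0.455, 0], -4.5, 0],
    [[-0.018, -0.455, 0], -4.5, 0],
    [[-0.018, -0.455, 0], -4.5, 0],
    [[-0.018, -0.455, 0], -4.5, 0],
    [[-0.018, -0.455, 0], -4.5, 0],
    [[-0.018, -0.455, 0], -4.5, 0]
  ]
}}

```text
clock: 6.12
eef_pos: [511.8, 339.4, 91.9]
eef_rot: [3.14, -0.002, 0.62]
wrist_force: [6.9, -1.8, -1.4]
finger_gap: 9.4
```

Call:
{"api": "carry_out", "payload": {
  "deltas": [
    [[-0.018, -0.455, 0], -4.5, 0],
    [[-0.018, -0.455, 0], -4.5, 0],
    [[-0.018, -0.455, 0], -4.5, 0],
    [[-0.018, -0.455, 0], -4.5, 0],
    [[-0.018, -0.455, 0], -4.5, 0],
    [[-0.018, -0.455, 0], -4.5, 0],
    [[-0.018, -0.455, 0], -4.5, 0],
    [[-0.018, -0.455, 0], -4.5, 0],
    [[0, 0, 0], 0, 0],
    [[0, 0, 0], 0, 0]
  ]
}}

```text
clock: 6.95
eef_pos: [482.2, 360.7, 91.8]
eef_rot: [3.141, 0.0, 1.245]
wrist_force: [0.6, -3.9, 3.8]
finger_gap: 9.6
```

Run:
```python
from h import *
from cell import manip
print(manip.read_state())
p,d=vision.camera('top'); a=p[150:260,140:300,::-1]; cv2.imwrite('pics/t3.png',cv2.resize(a,None,fx=5,fy=5,interpolation=cv2.INTER_CUBIC))
p,d=vision.camera('scene'); a=p[120:310,100:300,::-1]; cv2.imwrite('pics/s3.png',cv2.resize(a,None,fx=3,fy=3,interpolation=cv2.INTER_CUBIC))
```

```text
{'clock': 6.95, 'joints': array([ 5.81694381e-01,  5.51693229e-01,  1.49669596e+00, -7.43586540e-04,
        1.09293297e+00,  9.08163055e-01]), 'qd': array([-0.00228991,  0.00256155, -0.0010005 ,  0.00563716,  0.00375   ,
        0.02084988]), 'effort': array([  1.91291906, -61.51832342, -31.04487419,   0.86488198,
        -0.5533581 ,  -0.2359634 ]), 'eef_pos': array([482.16130268, 360.67370819,  91.81645171]), 'eef_rot': array([3.14090569e+00, 1.93100383e-04, 1.24466946e+00]), 'wrist_force': array([ 0.60981209, -3.86506352,  3.77384648]), 'moment': array([-0.73286688, -0.13650708,  0.21423021]), 'finger_gap': 9.575665488709946}
```

View pics/s3.png

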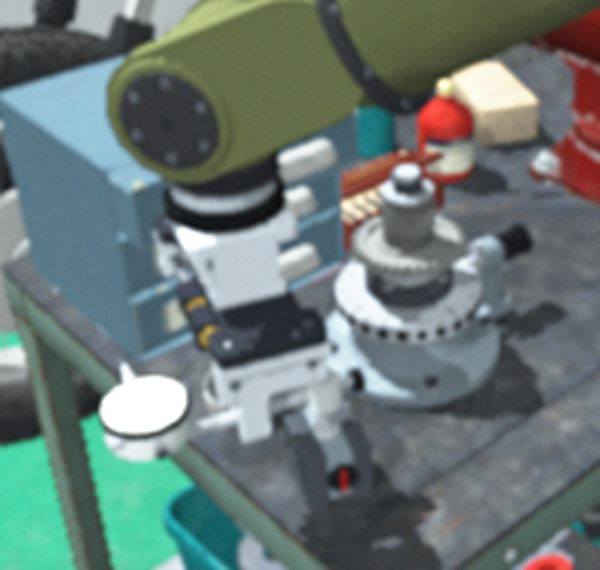

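The arm has swung about 90°, and the gauge is now out at about (145,410) in the zoom. I'll release it and lift.

Call:
{"api": "carry_out", "payload": {
  "deltas": [
    [[0, 0, 0], 0, 0.15],
    [[0, 0, 0], 0, 0.3],
    [[0, 0, 0], 0, 0.5],
    [[0, 0, 0], 0, 0.5],
    [[0, 0, 0], 0, 0.5],
    [[0, 0, 0], 0, 0.5],
    [[0, 0, -1], 0, 0.5],
    [[0, 0, -2], 0, 0.5],
    [[0, 0, -2.5], 0, 0.5],
    [[0, 0, -2.5], 0, 0.6],
    [[0, 0, -2.5], 0, 0.6],
    [[0, 0, -2.5], 0, 0.6],
    [[0, 0, -2.5], 0, 0.6],
    [[0, 0, -2.5], 0, 0.6],
    [[0, 0, -2], 0, 0.6]
  ]
}}

```text
clock: 8.3
eef_pos: [481.9, 360.9, 294.5]
eef_rot: [3.14, -0.002, 1.244]
wrist_force: [-0.1, -0.2, 0.7]
finger_gap: 56.1
```

Run:
```python
from h import *
p,d=vision.camera('top'); a=p[130:280,120:300,::-1]; cv2.imwrite('pics/t4.png',cv2.resize(a,None,fx=4,fy=4,interpolation=cv2.INTER_CUBIC))
p,d=vision.camera('scene'); a=p[120:310,100:300,::-1]; cv2.imwrite('pics/s4.png',cv2.resize(a,None,fx=3,fy=3,interpolation=cv2.INTER_CUBIC))
k=np.array([538,37,0]); c=np.array([482.2,360.7,0]); d=k-c
y=np.radians(86.5);y=1.245
print(d, d[0]*np.cos(y)+d[1]*np.sin(y), d[0]*np.sin(y)-d[1]*np.cos(y))
```

```text
[  55.8 -323.7    0. ] -288.81260085692924 156.46920331571985
```

View pics/s4.png

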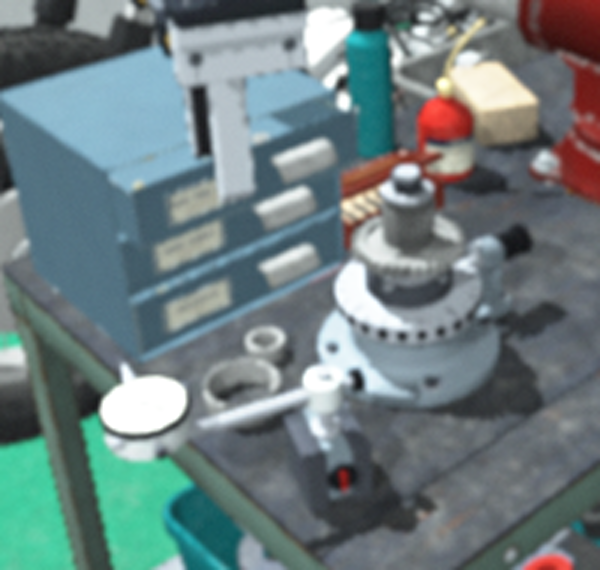

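View pics/t4.png

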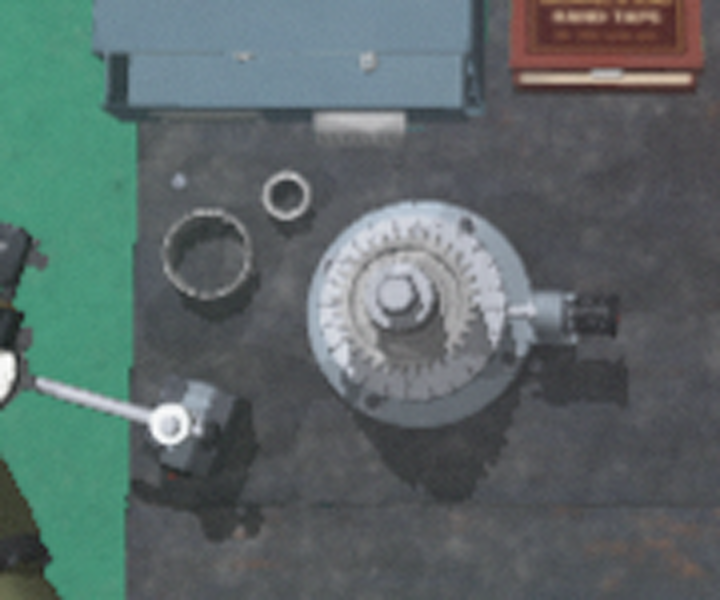

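The arm stays put with the gauge off the left edge of the bench, and the rod runs from (170,425) to (35,380) in the top zoom. Next is the knob.

Call:
{"api": "carry_out", "payload": {
  "deltas": [
    [[-2.4, 1.3, 0], 0, 0.6],
    [[-2.4, 1.3, 0], 0, 0.6],
    [[-2.4, 1.3, 0], 0, 0.6],
    [[-2.4, 1.3, 0], 0, 0.6],
    [[-2.4, 1.3, 0], 0, 0.6],
    [[-2.4, 1.3, 0], 0, 0.6],
    [[-2.4, 1.3, 0], 0, 0.6],
    [[-2.4, 1.3, 0], 0, 0.6],
    [[-2.4, 1.3, 0], 0, 0.6],
    [[-2.4, 1.3, 0], 0, 0.6],
    [[-2.4, 1.3, 0], 0, 0.6],
    [[-2.4, 1.3, 0], 0, 0.6],
    [[0, 0, 0], -5.1, 0.6],
    [[0, 0, 0], -5.1, 0.6],
    [[0, 0, 0], -5.2, 0.6],
    [[0, 0, 5], 0, 0.6],
    [[0, 0, 3], 0, 0.6],
    [[0, 0, 3], 0, 0.6],
    [[0, 0, 3], 0, 0.6],
    [[0, 0, 0], 0, 0.6]
  ]
}}

```text
clock: 10.07
eef_pos: [534.6, 38.1, 154.1]
eef_rot: [-3.132, 0.001, 1.513]
wrist_force: [-0.8, 0.2, -1.2]
finger_gap: 56.4
```

Run:
```python
from h import *
p,d=vision.camera('scene'); a=p[120:290,170:350,::-1]; cv2.imwrite('pics/s5.png',cv2.resize(a,None,fx=3.5,fy=3.5,interpolation=cv2.INTER_CUBIC))
```

```text
(no output)
```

View pics/s5.png

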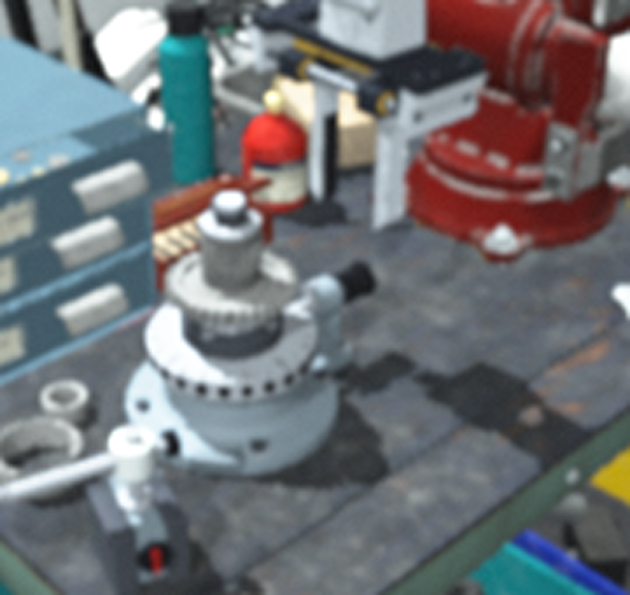

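Call:
{"api": "carry_out", "payload": {
  "deltas": [
    [[0, 0, 2], 0, 0.6],
    [[0, 0, 2], 0, 0.6],
    [[0, 0, 1], 0, 0.6],
    [[0, 0, 0], 0, 0.6],
    [[0, 0, 0], 0, 0.6],
    [[0, 0, 0], 0, 0.6]
  ]
}}

```text
clock: 10.62
eef_pos: [538.1, 38.1, 111.5]
eef_rot: [3.139, -0.0, 1.513]
wrist_force: [0.9, -0.4, 0.5]
finger_gap: 56.4
```

Run:
```python
from h import *
p,d=vision.camera('scene'); a=p[150:250,220:320,::-1]; cv2.imwrite('pics/s6.png',cv2.resize(a,None,fx=6,fy=6,interpolation=cv2.INTER_CUBIC))
```

```text
(no output)
```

View pics/s6.png

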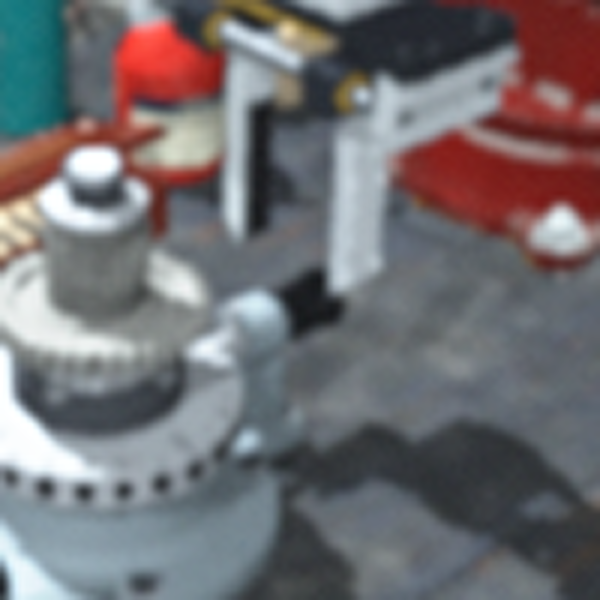

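The near finger hangs over the outer part of the knob, at about (350,290) in the zoom, and the far finger is at (250,230). I'll shift 1.5 mm outward and go down.

Call:
{"api": "carry_out", "payload": {
  "deltas": [
    [[-0.15, 0, 1], 0, 0.6],
    [[0, 0, 1], 0, 0.6],
    [[0, 0, 1], 0, 0.6],
    [[0, 0, 1], 0, 0.6],
    [[0, 0, 0.75], 0, 0.6],
    [[0, 0, 0], 0, 0.6],
    [[0, 0, 0], 0, 0.6]
  ]
}}

```text
clock: 11.25
eef_pos: [537.1, 36.6, 61.8]
eef_rot: [-3.141, 0.0, 1.513]
wrist_force: [0.5, -0.3, -0.2]
finger_gap: 56.3
```

Run:
```python
from h import *
p,d=vision.camera('scene'); a=p[150:250,220:320,::-1]; cv2.imwrite('pics/s7.png',cv2.resize(a,None,fx=6,fy=6,interpolation=cv2.INTER_CUBIC))
```

```text
(no output)
```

View pics/s7.png

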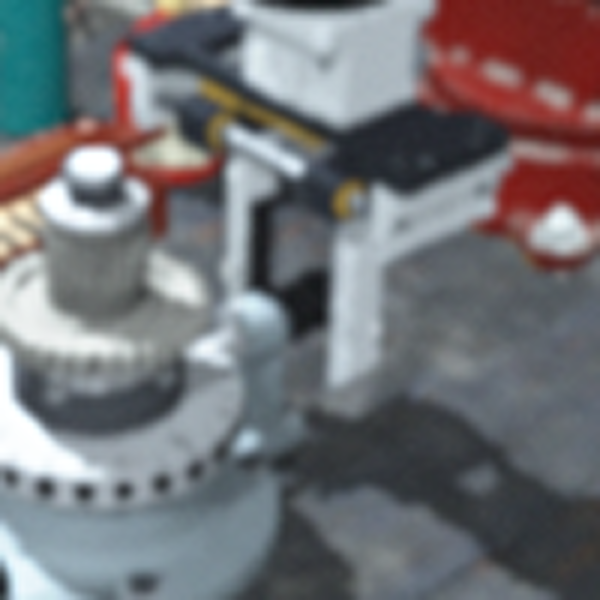

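Call:
{"api": "carry_out", "payload": {
  "deltas": [
    [[0, 0, -0.1], 0, 0.45],
    [[0, 0, 0], 0, 0.35],
    [[0, 0, 0], 0, 0.25],
    [[0, 0, 0], 0, 0.15],
    [[0, 0, 0], 0, 0],
    [[0, 0, 0], 0, 0],
    [[0, 0, 0], 0, 0],
    [[0, 0, 0], 0, 0],
    [[0, 0, 0], 0, 0]
  ],
  "grip_force": 40
}}

```text
clock: 12.05
eef_pos: [540.8, 36.4, 63.9]
eef_rot: [3.132, -0.0, 1.513]
wrist_force: [29.5, -0.9, -17.5]
finger_gap: 24.0
```

Run:
```python
from h import *
from cell import manip
s=manip.read_state(); print(s['eef_pos'],s['wrist_force'],s['finger_gap'],s['moment'])
p,d=vision.camera('scene'); a=p[150:250,220:320,::-1]; cv2.imwrite('pics/s8.png',cv2.resize(a,None,fx=6,fy=6,interpolation=cv2.INTER_CUBIC))
s=manip.read_state(); print(s['eef_pos'],s['wrist_force'],s['finger_gap'])
```

```text
[540.79982785  36.36296785  63.85185836] [ 29.48860224  -0.86736827 -17.48825539] 23.95347859582539 [-0.06817969 -4.86516066  0.12597908]
[540.81266209  36.37484998  63.8665105 ] [ 29.47258717   0.03068163 -17.88287972] 24.359621551670816
```

View pics/s8.png

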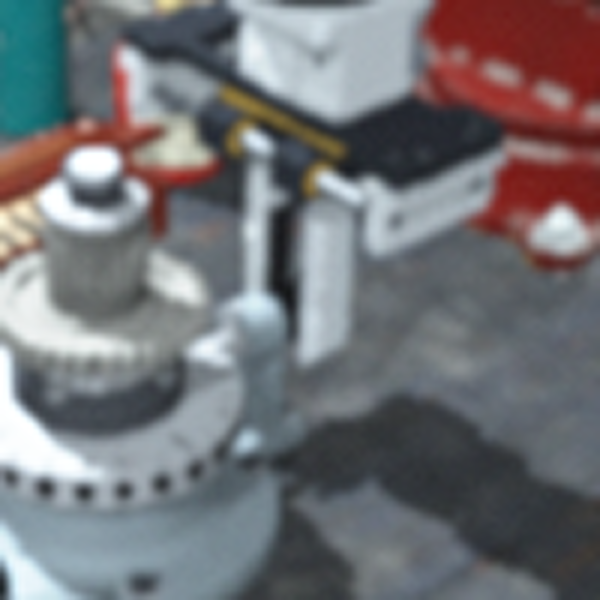

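Call:
{"api": "carry_out", "payload": {
  "deltas": [
    [[0, 0.15, 0], 0, 0],
    [[0, 0.15, 0], 0, 0],
    [[0, 0, 0], 0, 0],
    [[0, 0, 0], 0, 0],
    [[0, 0, 0], 0, 0]
  ]
}}

```text
clock: 12.52
eef_pos: [541.0, 36.4, 63.7]
eef_rot: [3.139, -0.0, 1.513]
wrist_force: [7.7, -0.3, -0.5]
finger_gap: 24.1
```

Call:
{"api": "carry_out", "payload": {
  "deltas": [
    [[0, 0.1, 0], 0, 0],
    [[-0.2, 0, 0], 0, 0],
    [[-0.2, 0, 0], 0, 0],
    [[-0.2, 0, 0], 0, 0],
    [[-0.2, 0, 0], 0, 0],
    [[-0.2, 0, 0], 0, 0],
    [[0, 0, 0], 0, 0],
    [[0, 0, 0], 0, 0],
    [[0, 0, 0], 0, 0]
  ],
  "grip_force": 50
}}

```text
clock: 13.27
eef_pos: [540.7, 27.4, 63.6]
eef_rot: [3.141, -0.002, 1.513]
wrist_force: [1.1, 9.2, 3.4]
finger_gap: 24.1
```

Call:
{"api": "carry_out", "payload": {
  "deltas": [
    [[-0.2, 0, 0], 0, 0],
    [[-0.2, 0, 0], 0, 0],
    [[-0.1, 0, 0], 0, 0],
    [[-0.1, 0, 0], 0, 0],
    [[0, 0, 0], 0, 0],
    [[0, 0, 0], 0, 0],
    [[0, 0, 0], 0, 0]
  ]
}}

```text
clock: 13.85
eef_pos: [540.5, 22.2, 63.7]
eef_rot: [3.141, -0.003, 1.513]
wrist_force: [2.3, 15.2, 2.5]
finger_gap: 23.9
```

Call:
{"api": "carry_out", "payload": {
  "deltas": [
    [[-0.1, 0, 0], 0, 0],
    [[0, 0, 0], 0, 0],
    [[0, 0, 0], 0, 0],
    [[0, 0, 0], 0, 0],
    [[0, 0, 0], 0, 0]
  ]
}}

```text
clock: 14.27
eef_pos: [540.5, 22.1, 63.6]
eef_rot: [3.141, -0.004, 1.514]
wrist_force: [3.0, 21.9, 2.5]
finger_gap: 23.9
```

Run:
```python
from h import *
from cell import manip
s=manip.read_state(); print(s['eef_pos'],s['wrist_force'],s['finger_gap'])
p,d=vision.camera('scene'); a=p[140:300,100:320,::-1]; cv2.imwrite('pics/s9.png',cv2.resize(a,None,fx=3.6,fy=3.6,interpolation=cv2.INTER_CUBIC))
p,d=vision.camera('top'); a=p[130:280,120:300,::-1]; cv2.imwrite('pics/t9.png',cv2.resize(a,None,fx=4,fy=4,interpolation=cv2.INTER_CUBIC))
```

```text
[540.50544718  22.07965939  63.62950182] [ 2.99610733 21.91093804  2.46369163] 23.898095475118488
```

View pics/s9.png

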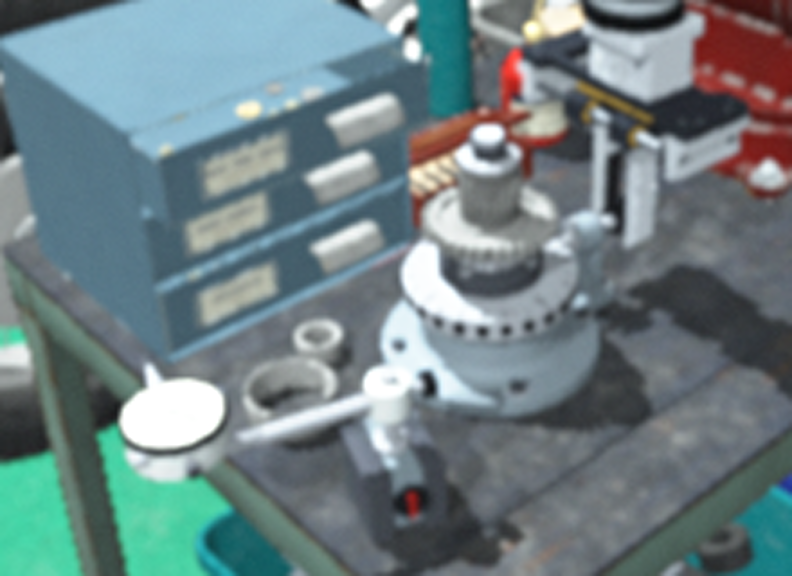

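View pics/t9.png

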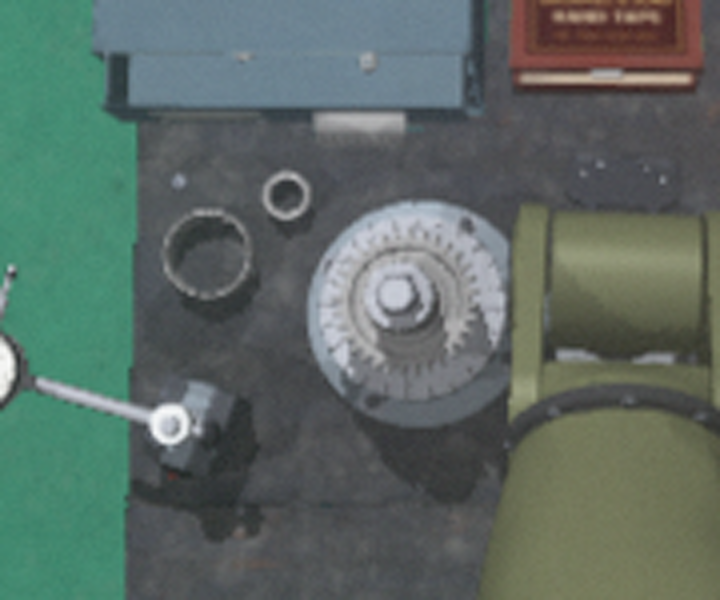

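```bash
python3 -c "
from cell import workorder;print(workorder.sign_off())"
```

```text
the job is handed in; nothing more can be done
None
```

The gauge arm is swung clear of the gear, and I handed the job in with the gripper still holding the index plunger fully back, at 14.3 s on the robot's clock.

- **Gauge arm:** I pinched the rod, swung it about 90° anticlockwise, let go and lifted clear. Later pictures from both cameras show it staying where I left it.
- **Plunger:** I gripped the knob at 50 N and pulled it straight out. The tool moved 14.3 mm, against the 14 mm travel you gave. A further 1 mm of commanded pull raised the force from 15 to 22 N with almost no movement (0.1 mm). That puts it against the end stop, and the grip showed no sign of slipping.
- **Gear and the rest of the bench:** In the last pictures the gear looked unturned. Nothing else had moved in the part of the bench I checked. The arm hid the knob from the top camera, and I did not look at the feeler gauge again at the end.

**Corrected along the way:** My camera estimate of the knob's position was about 3–4 mm off sideways. When the jaws closed on the knob this gave about 30 N of side force on the wrist. I moved the tool over before pulling, and the side force was 3 N at the end.

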